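# Centre the saucepan on the hob ring and turn its handle in

### The job

The saucepan was put down carelessly on the portable hob: push it gently over the glass until it stands centred on the printed ring, so that the ring's line shows all the way round it, and swing its handle round to point to your right (as seen from the robot), parallel with the hob's front edge, where nobody catches it in passing. Only push and nudge it with the fingers: do not grip, lift or tip it, and leave the other things on the table where they are. Finish clear of the pan.

Things in the scene. Friction and masses are not known exactly. Their poses are not given: they have to be found in the camera images.
- saucepan: loose empty stainless saucepan on the hob's glass, 0.5 to 0.85 kg: round, 160 diameter at the rim, 156 near the base, 70 high, wall 3. Origin: centre of its underside, z up; its x axis points along its one long metal handle. Slides with dry friction (about 0.35); pushed sideways near the handle's end it turns, and its centre drifts some cm the same way.
- handle (a point): point half-way along the handle, mid-thickness, 150 from the pan's axis and 56 above its underside. The handle is a straight bar 22 wide that ends 222 from the axis; its underside is 45 above the glass at the wall and 55 at the tip, its top 58 and 69. At the start it points towards the robot's side of the hob, between straight front 20 degrees left and front right 45 degrees.
- ring (a point): centre of the thin pale ring (187 outer diameter, line 3 wide) printed on the hob's black glass, 60 above the table. Axes are the hob's: x from its front edge (controls, robot's side) to its back, y to the left, z up; the handle must end up along -y. The hob is fixed, 360 (x) by 290 (y) by 60 high, its middle at x = -35 from the ring; its top is flat and flush.
- paper_roll: standing roll of kitchen paper, 112 dia x 255 high; origin: centre of its underside. Bystander, leave alone.
- seasoning: small seasoning jar with steel cap, 56 dia x 95 high; origin: centre of its underside. Bystander, leave alone.
- turner: kitchen turner (spatula) lying flat on the table, 290 long; its x axis runs along it. Bystander, leave alone.
- tub: clear plastic tub, 180 x 130 x 80 high; origin: centre of its underside. Bystander, leave alone.

How it is judged:
By the outcome, as a careful person would: the job done as asked, in the order asked, and still so for the second after the job is handed in, with the robot touching nothing.
It also fails if it takes over 72 s, if anything falls off the work surface, if the arm or the gripper's body presses on something with over 40 N, if the wrist force passes 120 N, or if a joint passes its speed limit or range.

### The arm

A 6-joint arm with a two-finger parallel gripper is mounted at the origin on the work surface. World frame = base frame: x ahead of the robot, y to its left, z up, the work surface at z = 0. Lengths are in m, angles in degrees, forces in N, time in s.
With the tool pointing down it reaches from about 0.375 to 0.9 m from the base axis. Payload 3.1 kg.
Tool frame: the origin (TCP) lies on the centre line of the jaws, within the pads' length; the fingertips stand 25 mm ahead of it and the grasp point (between the pads) lies 6 mm ahead of it; z points along the fingers, y is the line along which they close (so a half turn about z gives the same grasp; the last joint's range is limited). The gripper opens to 87 mm and grips with 3 to 60 N. Pads are 19 mm wide; open, the fingers measure 117 mm over their backs; the gripper's body (75 mm by 190 mm) begins 51 mm behind the grasp point.
Start: joints at [63.169, 30.224, 82.088, -0, 67.689, -10.227], TCP at [0.179, 0.599, 0.248] pointing down, gripper open.
Joint ranges: [-176.69, 176.69], [-43.24, 126.21], [12.49, 139.97], [-82, 262], [0, 151.66], [-163.58, 163.58]. Speed limits (degrees/s): [159.86, 159.86, 180, 180, 180, 180].

### API

Orientations are given as a 3x3 rotation matrix whose columns are the frame's x, y, z axes.
In Python, from rig import read_state, capture, camera_params, hand_in gives the robot as it stands.
- The arm moves only by the tool apply_moves, never from a script. Its argument "rows" is a list of rows, each an object of numbers: "x", "y", "z": the shift along the tool's x, y, z in mm; "rx", "ry", "rz": the turn, a rotation vector about the tool's x, y, z in units of 6 degrees (1.0 is 6 degrees); "claw": the closure in counts, from 0 (fully open) to 255 (shut). A call has 1 to 10 rows; each row is the pose to reach, as a shift and turn from the pose commanded when the call began, along the tool's axes at that moment; what a row does not reach only later rows make up. A row lasts 1/8 s, in which the tool goes at most 62.5 mm and 10.7 degrees, less where a joint would pass 70% of its speed; a pose out of reach is approached as far as the arm can. A call with a gripper value outside its range is refused whole. The fingers move at their own pace and stop on an object; the grip force is fixed at half the most. Time passes only in rows, so rows that repeat a pose let the fingers close. It gives the time, the measured TCP pose, the force, the opening and the grip force at its end, in the units of the state.
- read_state(): the state, without advancing time (a new reading comes with each control period).
- capture(name): name is "scene" or "top"; returns (picture, depth): 420x560x3 uint8, red, green, blue; 420x560 float32, m along the optical axis (not along the pixel's ray), 0 where there is no reading.
- camera_params(name): a dict with "fx", "fy", "cx", "cy" (pixels), "xyz" and "orientation" of the camera in the world. Camera axes: x right, y up, looking along -z (the intrinsics and any distortion apply to the point x, -y, -z); pixel columns grow to the right and rows downward; lengths in m; the calibration is good to about 2 mm. A picture is of the moment at which its call begins. camera_params takes no time and is no camera call.
- hand_in(): hands the job in; it is judged then, once.
The state is a dict: "time_s": time; "joint_positions": joint angles; "qvel": joint speeds; "tau": joint torques, N m; "position": TCP position; "tcp_rot": TCP orientation; "force": force on the tool from outside, world axes, zero at the start; "moment": the same for the moment, N m; "opening": opening from 0.0 (shut) to 1.0 (fully open); "grasp_force": force on a finger pad.
Only numpy, scipy, OpenCV 4.12 (cv2) and the standard library are available. Lean on these libraries where they do the work, as an engineer would, in place of code of your own. Each camera call takes 0.05 s, during which the arm holds its last target. There are 200 camera calls.

## Working session

There is one attempt and no reset: what is moved stays moved. The work goes in short steps, Python scripts to look and compute and a tool call to move; the robot and the scene stay as the last step left them, time stands still between calls to the robot, and variables do not carry over. Pictures are saved under pics/ and viewed, at most 10 in all, crops included, and the job is handed in when it is done.

Besides the shell and the picture viewer there is one more tool, called as name([rows], argument=value, ...), one row to a line, values as JSON. apply_moves: Moves the arm, as the interface text tells. Its arguments: {"type":"object","properties":{"rows":{"type":"array"}},"required":["rows"]}

```bash
mkdir -p pics
python3 - <<'E'
from rig import *
import cv2,numpy as np
np.set_printoptions(precision=4,suppress=True)
for n in("top","scene"):
    p,d=capture(n); cv2.imwrite(f"pics/{n}0.png",p[:,:,::-1]); np.save(f"{n}0d.npy",d); print(n,camera_params(n))
s=read_state(); print(s["time_s"],s["position"],s["tcp_rot"],s["opening"])
E
```

```text
top {'fx': 483.1354872619555, 'fy': 483.1354872619555, 'cx': 282.8769955574367, 'cy': 202.34850537339221, 'xyz': array([ 0.2378, -0.0293,  1.3697]), 'orientation': array([[ 0.0065,  0.9818, -0.19  ],
       [-0.9999,  0.0036, -0.0157],
       [-0.0148,  0.1901,  0.9817]])}
scene {'fx': 388.7159143145211, 'fy': 388.7159143145211, 'cx': 281.7536278867755, 'cy': 211.43477307677645, 'xyz': array([1.2239, 0.27  , 0.608 ]), 'orientation': array([[-0.3543, -0.4978,  0.7916],
       [ 0.9351, -0.1891,  0.2996],
       [ 0.0005,  0.8464,  0.5325]])}
0.1 [0.1783 0.5984 0.2467] [[-0.9583  0.2858 -0.0008]
 [ 0.2858  0.9583 -0.0017]
 [ 0.0003 -0.0019 -1.    ]] 0.999612635848737
```

View pics/top0.png

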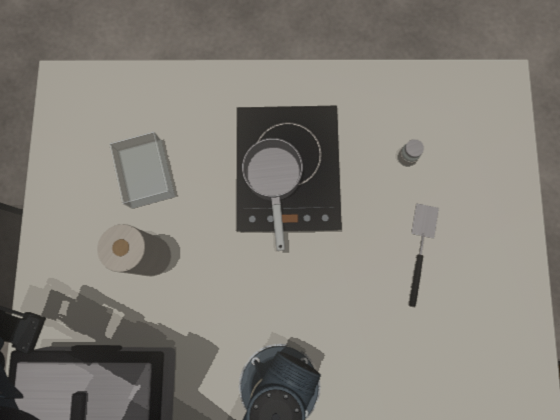

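View pics/scene0.png

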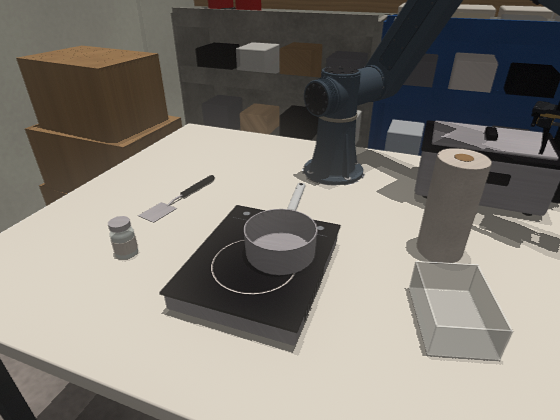

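The top view shows the hob from (237,107) to (341,231), the ring around (289,154), the pan's rim around (273,168) and the handle tip near (281,247). The scene view agrees: nothing else stands on the hob, and the jar and turner are clear to the right.

```bash
cat > h.py <<'E'
from rig import *
import cv2,numpy as np
from scipy.optimize import least_squares
np.set_printoptions(precision=4,suppress=True)
def rays(n):
    c=camera_params(n); v,u=np.mgrid[:420,:560]
    r=np.stack([(u-c["cx"])/c["fx"],-(v-c["cy"])/c["fy"],-np.ones(u.shape)],-1)
    return np.array(c["xyz"]),r@np.array(c["orientation"]).T
def cloud(n,d):
    o,r=rays(n); return o+r*d[...,None]
def plane(n,z):
    o,r=rays(n); return o+r*((z-o[2])/r[...,2])[...,None]
def circ(P,r=None,it=1):
    P=P[:,:2]; x0=np.r_[(P.min(0)+P.max(0))/2,r or .08]
    f=lambda x:np.hypot(*(P-x[:2]).T)-(r or x[2])
    s=least_squares(f,x0,loss="soft_l1",f_scale=.002); return s.x,np.median(abs(f(s.x)))
def pan(n,img,d,near):
    """rim centre, handle direction(deg) from height map"""
    C=cloud(n,d); D=np.hypot(C[...,0]-near[0],C[...,1]-near[1])
    rim=C[(d>0)&(abs(C[...,2]-.128)<.006)&(D<.13)]
    c,e=circ(rim,.0785)
    D=np.hypot(C[...,0]-c[0],C[...,1]-c[1])
    H=C[(d>0)&(C[...,2]>.098)&(C[...,2]<.14)&(D>.1)&(D<.23)]
    m=H[:,:2].mean(0); a=np.degrees(np.arctan2(*(m-c[:2])[::-1]))
    vx,vy,*_=cv2.fitLine(H[:,:2].astype(np.float32),cv2.DIST_HUBER,0,.001,.001).ravel()
    print(n,"pan",c[:2],"err",e,len(rim),"handle ang",a,"line",np.degrees(np.arctan2(vy,vx)),len(H),"maxreach",np.hypot(*(H[:,:2]-c[:2]).T).max())
    return c[:2],a
E
python3 - <<'E'
from h import *
p=cv2.imread("pics/top0.png"); d=np.load("top0d.npy")
P=plane("top",.06); g=cv2.cvtColor(p,cv2.COLOR_BGR2GRAY)
# hob: height map
C=cloud("top",d); m=((abs(C[...,2]-.06)<.012)&(g<90)).astype(np.uint8)
n,l,s,_=cv2.connectedComponentsWithStats(m); k=1+s[1:,4].argmax(); 
pts=P[l==k][:,:2].astype(np.float32)
rc=cv2.minAreaRect(pts*1000); print("hob",rc)
# ring pixels
box=np.zeros_like(m); box[112:195,242:333]=1
w=plane("top",.06)
c0=w[154,289]
for _ in range(3):
    D=np.hypot(w[...,0]-c0[0],w[...,1]-c0[1])
    q=pan("top",p,d,w[165,273])[0] if _==0 else q
    th=cv2.morphologyEx(g,cv2.MORPH_TOPHAT,np.ones((7,7)))
    M=(box>0)&(th>25)&(abs(D-.092)<.012)&(np.hypot(w[...,0]-q[0]-.01,w[...,1]-q[1])>.1)
    c0,e=circ(w[M],.092); print("ring",c0,e,M.sum())
c,e=circ(w[M]); print("free",c,e)
ds=np.load("scene0d.npy"); ps=cv2.imread("pics/scene0.png")
pan("scene",ps,ds,q)
for nm,uv in dict(jar=(412,147),roll=(121,247),tub=(145,170),turner_head=(426,220)).items(): print(nm,C[uv[1],uv[0]])
E
```

```text
hob ((593.275390625, -21.1756591796875), (359.4662780761719, 285.8268737792969), 1.1766802072525024)
top pan [0.5731 0.0213] err 0.0010082794133787348 275 handle ang -173.67639602106024 line 6.517155 383 maxreach 0.2213221943183397
ring [ 0.63   -0.0198  0.092 ] 0.00158725153448451 241
ring [ 0.63   -0.0198  0.092 ] 0.00158725153448451 241
ring [ 0.63   -0.0198  0.092 ] 0.00158725153448451 241
free [ 0.6299 -0.0197  0.0921] 0.001604946215304548
scene pan [0.5762 0.0204] err 0.0009024850683370528 540 handle ang -174.24235082988824 line 6.129055 240 maxreach 0.21997502393303042
jar [ 0.6402 -0.3615  0.0948]
roll [0.3464 0.3625 0.2579]
tub [0.5962 0.396  0.0079]
turner_head [ 0.4525 -0.4153  0.0039]
```

```bash
cat >> h.py <<'E'
def rows(T):
    """T: list of (x,y,z,world angle of tool x deg); prints tool-frame shifts in mm and rz units"""
    s=read_state(); p=np.array(s["position"]); R=np.array(s["tcp_rot"]); a0=np.degrees(np.arctan2(R[1,0],R[0,0]))
    for x,y,z,a in T:
        v=R.T@(np.array([x,y,z])-p)*1000; da=(a-a0+180)%360-180
        print("{x:%.0f,y:%.0f,z:%.0f,rz:%.2f}"%(*v,-da/6))
def sweep(P,a0,a1,n,r,o,c,z):
    P=np.array(P,float); T=[]; A=np.radians(np.linspace(a0,a1,n)); da=A[1]-A[0]
    for t in A:
        h=np.array([np.cos(t),np.sin(t)]); nn=np.array([-h[1],h[0]])
        q=P+r*h-o*nn; T.append((*q,z,np.degrees(t)+270)); P=P+c*nn*da
    return T
E
python3 - <<'E'
from h import *
rows([(.178,.598,.36,163.4),(.43,.12,.36,96),(.40,.05,.20,96),(.40,.05,.11,96)])
E
```

```text
{x:0,y:-1,z:-113,rz:-0.00}
{x:-378,y:-387,z:-113,rz:11.23}
{x:-369,y:-462,z:47,rz:11.23}
{x:-369,y:-462,z:137,rz:11.23}
```

apply_moves([
  {"z": -113,"claw": 255},
  {"z": -113,"claw": 255},
  {"x": -378,"y": -387,"z": -113,"rz": 11.2,"claw": 255},
  {"x": -378,"y": -387,"z": -113,"rz": 11.2,"claw": 255},
  {"x": -378,"y": -387,"z": -113,"rz": 11.2,"claw": 255},
  {"x": -378,"y": -387,"z": -113,"rz": 11.2,"claw": 255},
  {"x": -378,"y": -387,"z": -113,"rz": 11.2,"claw": 255},
  {"x": -378,"y": -387,"z": -113,"rz": 11.2,"claw": 255},
  {"x": -378,"y": -387,"z": -113,"rz": 11.2,"claw": 255},
  {"x": -378,"y": -387,"z": -113,"rz": 11.2,"claw": 255},
])

```text
validation failed for argument at $.ro...
```

Run:
```python
from h import *
s=read_state();print(s["position"],s["opening"],s["joint_positions"])
rows([(.40,.05,.20,96),(.40,.05,.11,96)])
```

```text
[0.1783 0.5984 0.2467] 0.999612635848737 [ 63.1684  30.2719  82.1493  -0.0006  67.6876 -10.2271]
{x:-369,y:-462,z:47,rz:11.23}
{x:-369,y:-462,z:137,rz:11.23}
```

apply_moves([
  {"x": 0,"y": 0,"z": -113,"rx": 0,"ry": 0,"rz": 0,"claw": 255},
  {"x": 0,"y": 0,"z": -113,"rx": 0,"ry": 0,"rz": 0,"claw": 255},
  {"x": -378,"y": -387,"z": -113,"rx": 0,"ry": 0,"rz": 11.2,"claw": 255},
  {"x": -378,"y": -387,"z": -113,"rx": 0,"ry": 0,"rz": 11.2,"claw": 255},
  {"x": -378,"y": -387,"z": -113,"rx": 0,"ry": 0,"rz": 11.2,"claw": 255},
  {"x": -378,"y": -387,"z": -113,"rx": 0,"ry": 0,"rz": 11.2,"claw": 255},
  {"x": -378,"y": -387,"z": -113,"rx": 0,"ry": 0,"rz": 11.2,"claw": 255},
  {"x": -378,"y": -387,"z": -113,"rx": 0,"ry": 0,"rz": 11.2,"claw": 255},
  {"x": -378,"y": -387,"z": -113,"rx": 0,"ry": 0,"rz": 11.2,"claw": 255},
  {"x": -378,"y": -387,"z": -113,"rx": 0,"ry": 0,"rz": 11.2,"claw": 255},
])

```text
time_s: 1.35
position: [0.4115, 0.1544, 0.3604]
tcp_rot: [[-0.108, 0.994, 0.0], [0.994, 0.108, 0.0], [0.0, 0.0, -1.0]]
force: [0.5, 0.9, 0.0]
opening: 0.02
grasp_force: 0.0
```

apply_moves([
  {"x": -70,"y": 0,"z": 60,"rx": 0,"ry": 0,"rz": 0,"claw": 255},
  {"x": -70,"y": 0,"z": 60,"rx": 0,"ry": 0,"rz": 0,"claw": 255},
  {"x": -70,"y": 0,"z": 60,"rx": 0,"ry": 0,"rz": 0,"claw": 255},
  {"x": -70,"y": 0,"z": 60,"rx": 0,"ry": 0,"rz": 0,"claw": 255},
])

```text
time_s: 1.85
position: [0.419, 0.0873, 0.3011]
tcp_rot: [[-0.108, 0.994, 0.001], [0.994, 0.108, 0.0], [0.0, 0.001, -1.0]]
force: [0.1, 0.0, 0.3]
opening: 0.007
grasp_force: 0.0
```

Run:
```python
from h import *
s=read_state();print(s["position"],s["opening"],s["joint_positions"])
rows([(.40,.055,.20,96),(.40,.055,.11,96)])
```

```text
[0.419  0.0873 0.3011] 0.006518513960067995 [ -3.2847  10.5694 104.7579   0.0329  64.6279  -9.4989]
{x:-30,y:-22,z:101,rz:0.03}
{x:-30,y:-23,z:191,rz:0.03}
```

apply_moves([
  {"x": -30,"y": -22,"z": 101,"rx": 0,"ry": 0,"rz": 0,"claw": 255},
  {"x": -30,"y": -22,"z": 101,"rx": 0,"ry": 0,"rz": 0,"claw": 255},
  {"x": -30,"y": -23,"z": 191,"rx": 0,"ry": 0,"rz": 0,"claw": 255},
  {"x": -30,"y": -23,"z": 191,"rx": 0,"ry": 0,"rz": 0,"claw": 255},
  {"x": -30,"y": -23,"z": 191,"rx": 0,"ry": 0,"rz": 0,"claw": 255},
  {"x": -30,"y": -23,"z": 191,"rx": 0,"ry": 0,"rz": 0,"claw": 255},
])

```text
time_s: 2.6
position: [0.4004, 0.055, 0.1107]
tcp_rot: [[-0.109, 0.994, 0.003], [0.994, 0.109, -0.0], [-0.001, 0.003, -1.0]]
force: [0.6, -0.4, 0.3]
opening: 0.004
grasp_force: 0.0
```

Run:
```python
from h import *
s=read_state();print(s["position"],s["force"],s["joint_positions"])
rows(sweep((.574,.021),-177,-140,10,.17,.024,.02,.11))
```

```text
[0.4004 0.055  0.1107] [ 0.5845 -0.417   0.2722] [ -8.1253  29.3402 120.2794   0.009   30.205  -14.4136]
{x:-19,y:0,z:1,rz:0.55}
{x:-33,y:-2,z:1,rz:-0.14}
{x:-46,y:-3,z:1,rz:-0.82}
{x:-60,y:-3,z:1,rz:-1.51}
{x:-74,y:-2,z:1,rz:-2.19}
{x:-87,y:-0,z:1,rz:-2.88}
{x:-101,y:3,z:1,rz:-3.56}
{x:-114,y:7,z:1,rz:-4.25}
{x:-127,y:11,z:1,rz:-4.93}
{x:-140,y:17,z:1,rz:-5.62}
```

apply_moves([
  {"x": -19,"y": 0,"z": 0,"rx": 0,"ry": 0,"rz": 0.2,"claw": 255},
  {"x": -31,"y": -2,"z": 0,"rx": 0,"ry": 0,"rz": -0.1,"claw": 255},
  {"x": -43,"y": -3,"z": 0,"rx": 0,"ry": 0,"rz": -0.7,"claw": 255},
  {"x": -55,"y": -3,"z": 0,"rx": 0,"ry": 0,"rz": -1.3,"claw": 255},
  {"x": -67,"y": -3,"z": 0,"rx": 0,"ry": 0,"rz": -1.9,"claw": 255},
  {"x": -79,"y": -1,"z": 0,"rx": 0,"ry": 0,"rz": -2.5,"claw": 255},
  {"x": -91,"y": 1,"z": 0,"rx": 0,"ry": 0,"rz": -3.1,"claw": 255},
  {"x": -102,"y": 4,"z": 0,"rx": 0,"ry": 0,"rz": -3.6,"claw": 255},
  {"x": -111,"y": 7,"z": 0,"rx": 0,"ry": 0,"rz": -4.1,"claw": 255},
  {"x": -111,"y": 7,"z": 0,"rx": 0,"ry": 0,"rz": -4.1,"claw": 255},
])

```text
time_s: 3.85
position: [0.4198, -0.0558, 0.1113]
tcp_rot: [[-0.511, 0.859, 0.005], [0.859, 0.511, -0.002], [-0.004, 0.003, -1.0]]
force: [-0.0, -0.8, 0.5]
opening: 0.002
grasp_force: 0.0
```

Run:
```python
from h import *
s=read_state();print(s["position"],s["force"],s["joint_positions"])
p,d=capture("scene"); cv2.imwrite("pics/s1.png",p[:,:,::-1]); pan("scene",p,d,(.58,.01))
p,d=capture("top"); cv2.imwrite("pics/t1.png",p[:,:,::-1]); pan("top",p,d,(.58,.01))
```

```text
[ 0.4198 -0.0558  0.1113] [-0.0324 -0.7645  0.5406] [-22.7756  29.9611 117.6361   0.0061  32.1064 -53.5258]
scene pan [0.5787 0.0133] err 0.0009042395909023768 556 handle ang -148.907246880829 line 34.972298 178 maxreach 0.22050546543009109h.py:24: RuntimeWarning: Mean of empty slice.
  m=H[:,:2].mean(0); a=np.degrees(np.arctan2(*(m-c[:2])[::-1]))
  ret = um.true_divide(
Traceback (most recent call last):
  File "h.py", line 25, in pan
    vx,vy,*_=cv2.fitLine(H[:,:2].astype(np.float32),cv2.DIST_HUBER,0,.001,.001).ravel()
             ~~~~~~~~~~~^^^^^^^^^^^^^^^^^^^^^^^^^^^^^^^^^^^^^^^^^^^^^^^^^^^^^^^
cv2.error: OpenCV(4.12.0) /io/opencv/modules/imgproc/src/linefit.cpp:50: error: (-215:Assertion failed) count > 0 in function 'fitLine2D_wods'
```

View pics/s1.png

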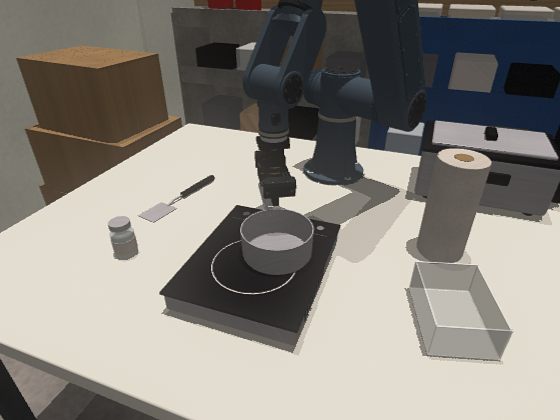

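Pan pushed well; the handle (hidden behind the gripper near (270,200)) now lies at about −149°, with drift as expected. Continuing the sweep.

Run:
```python
from h import *
T=sweep((.5775,.0135),-149.3,-93,16,.17,.021,.0195,.11)
rows(T)
```

```text
{x:-1,y:2,z:1,rz:0.01}
{x:-14,y:1,z:1,rz:-0.62}
{x:-26,y:0,z:1,rz:-1.24}
{x:-39,y:1,z:1,rz:-1.87}
{x:-51,y:2,z:1,rz:-2.49}
{x:-63,y:5,z:1,rz:-3.12}
{x:-75,y:8,z:1,rz:-3.74}
{x:-87,y:12,z:1,rz:-4.37}
{x:-99,y:16,z:1,rz:-4.99}
{x:-110,y:21,z:1,rz:-5.62}
{x:-121,y:28,z:1,rz:-6.25}
{x:-132,y:34,z:1,rz:-6.87}
{x:-142,y:42,z:1,rz:-7.50}
{x:-151,y:50,z:1,rz:-8.12}
{x:-160,y:59,z:1,rz:-8.75}
{x:-168,y:68,z:1,rz:-9.37}
```

apply_moves([
  {"x": -13,"y": 1,"z": 1,"rx": 0,"ry": 0,"rz": -0.6,"claw": 255},
  {"x": -26,"y": 0,"z": 1,"rx": 0,"ry": 0,"rz": -1.2,"claw": 255},
  {"x": -39,"y": 1,"z": 1,"rx": 0,"ry": 0,"rz": -1.9,"claw": 255},
  {"x": -51,"y": 2,"z": 1,"rx": 0,"ry": 0,"rz": -2.5,"claw": 255},
  {"x": -63,"y": 5,"z": 1,"rx": 0,"ry": 0,"rz": -3.1,"claw": 255},
  {"x": -75,"y": 8,"z": 1,"rx": 0,"ry": 0,"rz": -3.7,"claw": 255},
  {"x": -87,"y": 12,"z": 1,"rx": 0,"ry": 0,"rz": -4.4,"claw": 255},
  {"x": -99,"y": 16,"z": 1,"rx": 0,"ry": 0,"rz": -5,"claw": 255},
  {"x": -110,"y": 21,"z": 1,"rx": 0,"ry": 0,"rz": -5.6,"claw": 255},
  {"x": -117,"y": 25,"z": 1,"rx": 0,"ry": 0,"rz": -6,"claw": 255},
])

```text
time_s: 5.2
position: [0.4995, -0.1425, 0.109]
tcp_rot: [[-0.92, 0.393, -0.0], [0.393, 0.92, 0.0], [0.0, 0.0, -1.0]]
force: [-0.7, -0.5, 0.7]
opening: 0.006
grasp_force: 0.4
```

Run:
```python
from h import *
s=read_state();print(s["position"],s["force"],s["joint_positions"])
p,d=capture("scene"); c,a=pan("scene",p,d,(.59,.01))
c=c-[.0015,0]; v=np.array(s["position"][:2])-c; L=np.hypot(*v); a=np.degrees(np.arctan2(v[1],v[0])+np.arcsin(.0205/L))
print(c,L,"geo angle",a)
rows(sweep(c,a,-93,9,.17,.021,.0195,.11))
```

```text
[ 0.4995 -0.1425  0.109 ] [-0.7452 -0.4503  0.7001] [-28.2562  34.5512 103.9629   0.0005  41.4926 -95.1336]
scene pan [0.5874 0.0054] err 0.0008677739272159868 562 handle ang -113.09878942638346 line 66.09471 430 maxreach 0.22239446952187808
[0.5859 0.0054] 0.1711892850068692 geo angle -113.41366397323667
{x:2,y:0,z:-1,rz:0.06}
{x:-7,y:-1,z:-1,rz:-0.37}
{x:-15,y:-1,z:-1,rz:-0.79}
{x:-24,y:-1,z:-1,rz:-1.22}
{x:-32,y:-1,z:-1,rz:-1.65}
{x:-40,y:-0,z:-1,rz:-2.07}
{x:-49,y:1,z:-1,rz:-2.50}
{x:-57,y:2,z:-1,rz:-2.92}
{x:-66,y:4,z:-1,rz:-3.35}
```

apply_moves([
  {"x": -8,"y": -1,"z": 0,"rx": 0,"ry": 0,"rz": -0.4,"claw": 255},
  {"x": -16,"y": -1,"z": 0,"rx": 0,"ry": 0,"rz": -0.8,"claw": 255},
  {"x": -24,"y": -1,"z": 0,"rx": 0,"ry": 0,"rz": -1.2,"claw": 255},
  {"x": -32,"y": -1,"z": 0,"rx": 0,"ry": 0,"rz": -1.6,"claw": 255},
  {"x": -40,"y": 0,"z": 0,"rx": 0,"ry": 0,"rz": -2.1,"claw": 255},
  {"x": -49,"y": 1,"z": 0,"rx": 0,"ry": 0,"rz": -2.5,"claw": 255},
  {"x": -57,"y": 2,"z": 0,"rx": 0,"ry": 0,"rz": -2.9,"claw": 255},
  {"x": -65,"y": 4,"z": 0,"rx": 0,"ry": 0,"rz": -3.3,"claw": 255},
  {"x": -66,"y": 4,"z": 0,"rx": 0,"ry": 0,"rz": -3.3,"claw": 255},
  {"x": -50,"y": 2,"z": 0,"rx": 0,"ry": 0,"rz": -3.3,"claw": 255},
])

```text
time_s: 6.5
position: [0.5473, -0.1611, 0.1088]
tcp_rot: [[-0.998, 0.06, 0.002], [0.06, 0.998, -0.001], [-0.002, -0.001, -1.0]]
force: [-0.3, -0.0, 0.1]
opening: 0.002
grasp_force: 0.0
```

Run:
```python
from h import *
s=read_state();print(s["position"],s["tcp_rot"],s["joint_positions"])
p,d=capture("scene"); c,a=pan("scene",p,d,(.595,.003))
p,d=capture("top"); 
try: pan("top",p,d,(.595,.003))
except Exception: pass
```

```text
[ 0.5473 -0.1611  0.1088] [[-0.9982  0.0598  0.0023]
 [ 0.0598  0.9982 -0.0012]
 [-0.0024 -0.001  -1.    ]] [ -27.6247   37.1647   96.6537    0.0036   46.0338 -114.1976]
scene pan [0.5939 0.0037] err 0.0007873139732107945 564 handle ang -94.34900218583364 line 86.213264 572 maxreach 0.2216755783264375h.py:24: RuntimeWarning: Mean of empty slice.
  m=H[:,:2].mean(0); a=np.degrees(np.arctan2(*(m-c[:2])[::-1]))
  ret = um.true_divide(
```

apply_moves([
  {"x": -10,"y": 0,"z": 0,"rx": 0,"ry": 0,"rz": 0,"claw": 255},
  {"x": -16,"y": 0,"z": 0,"rx": 0,"ry": 0,"rz": -0.3,"claw": 255},
  {"x": -21,"y": 0,"z": 0,"rx": 0,"ry": 0,"rz": -0.6,"claw": 255},
  {"x": -26,"y": 0,"z": 0,"rx": 0,"ry": 0,"rz": -0.8,"claw": 255},
  {"x": -31,"y": 0,"z": 0,"rx": 0,"ry": 0,"rz": -0.8,"claw": 255},
  {"x": -31,"y": 0,"z": 0,"rx": 0,"ry": 0,"rz": -0.8,"claw": 255},
  {"x": -20,"y": 0,"z": 0,"rx": 0,"ry": 0,"rz": -0.8,"claw": 255},
  {"x": 0,"y": 0,"z": 0,"rx": 0,"ry": 0,"rz": -0.8,"claw": 255},
  {"x": 0,"y": 0,"z": -60,"rx": 0,"ry": 0,"rz": -0.8,"claw": 0},
  {"x": 0,"y": 0,"z": -100,"rx": 0,"ry": 0,"rz": -0.8,"claw": 0},
])

```text
time_s: 7.85
position: [0.5453, -0.1607, 0.2101]
tcp_rot: [[-1.0, -0.024, 0.0], [-0.024, 1.0, -0.0], [-0.0, -0.0, -1.0]]
force: [1.2, -0.6, -0.4]
opening: 0.149
grasp_force: 0.0
```

Run:
```python
from h import *
s=read_state();print(s["position"],s["opening"],s["joint_positions"])
p,d=capture("scene"); cv2.imwrite("pics/s2.png",p[:,:,::-1]); c,a=pan("scene",p,d,(.595,.003))
c=c-[.0015,0]; R=np.array([.630,-.0198]); v=R-c; L=np.hypot(*v); u=v/L; ang=np.degrees(np.arctan2(u[1],u[0])); print("need",v,L,ang)
# tool y perpendicular to u: tool x angle = ang+180
for t in ([*(c+.015*u),.20,ang+180],[*(c+.015*u),.108,ang+180],[*(c+.039*u),.108,ang+180],[*(R+.039*u),.108,ang+180]): print(np.array(t)); rows([t])
```

```text
[ 0.5453 -0.1607  0.2101] 0.1485245212944496 [ -27.6836   28.5572   92.5542   -0.002    58.8817 -119.0539]
scene pan [0.5953 0.0041] err 0.0008024274191346381 558 handle ang -86.00326193385591 line -88.16651 439 maxreach 0.22050485785806526
need [ 0.0362 -0.0239] 0.0434060942272404 -33.4787958598785
[  0.6063  -0.0041   0.2    146.5212]
{x:-62,y:156,z:15,rz:5.81}
[  0.6063  -0.0041   0.108  146.5212]
{x:-61,y:157,z:107,rz:5.81}
[  0.6263  -0.0174   0.108  146.5212]
{x:-81,y:143,z:107,rz:5.81}
[  0.6625  -0.0413   0.108  146.5212]
{x:-116,y:118,z:108,rz:5.81}
```

View pics/s2.png

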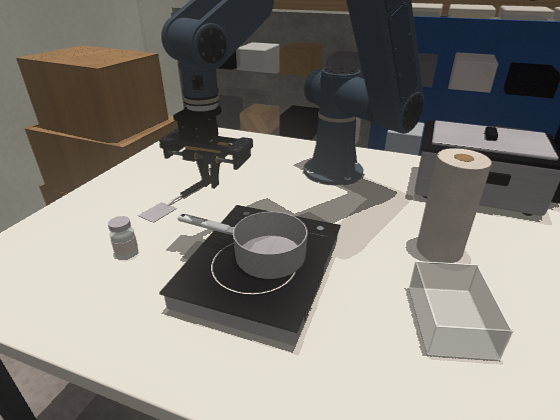

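The picture shows the pan at about (271,240), the handle pointing right with its tip at (182,217), and the gripper clear. Next I'll lower the open fingers into the pan and push it with both against the inner wall.

apply_moves([
  {"x": -59,"y": 158,"z": 0,"rx": 0,"ry": 0,"rz": 5.8,"claw": 0},
  {"x": -59,"y": 158,"z": 0,"rx": 0,"ry": 0,"rz": 5.8,"claw": 0},
  {"x": -59,"y": 158,"z": 0,"rx": 0,"ry": 0,"rz": 5.8,"claw": 0},
  {"x": -59,"y": 158,"z": 0,"rx": 0,"ry": 0,"rz": 5.8,"claw": 0},
  {"x": -59,"y": 158,"z": 0,"rx": 0,"ry": 0,"rz": 5.8,"claw": 0},
  {"x": -59,"y": 158,"z": 0,"rx": 0,"ry": 0,"rz": 5.8,"claw": 0},
  {"x": -59,"y": 158,"z": 30,"rx": 0,"ry": 0,"rz": 5.8,"claw": 0},
  {"x": -59,"y": 158,"z": 30,"rx": 0,"ry": 0,"rz": 5.8,"claw": 0},
])

```text
time_s: 8.9
position: [0.5992, -0.002, 0.1766]
tcp_rot: [[-0.834, 0.551, -0.006], [0.551, 0.834, 0.001], [0.005, -0.002, -1.0]]
force: [0.3, 0.8, 0.4]
opening: 0.986
grasp_force: 0.0
```

Run:
```python
from h import *
s=read_state();print(s["position"],s["opening"],s["joint_positions"])
c=np.array([.594,.0041]);R=np.array([.630,-.0198]); v=R-c; L=np.hypot(*v); u=v/L; ang=146.5
rows([[*(c+.01*u),.108,ang],[*(c+.034*u),.108,ang],[*(c+.039*u),.108,ang],[*(R+.039*u),.108,ang]])
```

```text
[ 0.5992 -0.002   0.1766] 0.9862356394808306 [-10.8679  33.345   89.4976  -0.0033  57.4787 -67.4012]
{x:-3,y:2,z:69,rz:0.01}
{x:-27,y:2,z:69,rz:0.01}
{x:-32,y:2,z:68,rz:0.01}
{x:-75,y:2,z:68,rz:0.01}
```

apply_moves([
  {"x": -3,"y": 2,"z": 35,"rx": 0,"ry": 0,"rz": 0,"claw": 0},
  {"x": -3,"y": 2,"z": 68,"rx": 0,"ry": 0,"rz": 0,"claw": 0},
  {"x": -3,"y": 2,"z": 68,"rx": 0,"ry": 0,"rz": 0,"claw": 0},
  {"x": -15,"y": 2,"z": 68,"rx": 0,"ry": 0,"rz": 0,"claw": 0},
  {"x": -26,"y": 2,"z": 68,"rx": 0,"ry": 0,"rz": 0,"claw": 0},
  {"x": -33,"y": 2,"z": 68,"rx": 0,"ry": 0,"rz": 0,"claw": 0},
  {"x": -40,"y": 2,"z": 68,"rx": 0,"ry": 0,"rz": 0,"claw": 0},
  {"x": -47,"y": 2,"z": 68,"rx": 0,"ry": 0,"rz": 0,"claw": 0},
  {"x": -54,"y": 2,"z": 68,"rx": 0,"ry": 0,"rz": 0,"claw": 0},
  {"x": -60,"y": 2,"z": 68,"rx": 0,"ry": 0,"rz": 0,"claw": 0},
])

```text
time_s: 10.15
position: [0.6528, -0.0328, 0.1106]
tcp_rot: [[-0.835, 0.55, -0.0], [0.55, 0.835, 0.0], [0.0, 0.0, -1.0]]
force: [-3.0, 2.0, 4.1]
opening: 0.998
grasp_force: 2.6
```

Run:
```python
from h import *
s=read_state();print(s["position"],s["force"])
p,d=capture("scene"); cv2.imwrite("pics/s3.png",p[:,:,::-1]); c,a=pan("scene",p,d,(.615,-.01))
c=c-[.0015,0]; R=np.array([.630,-.0198]); v=R-c; print("need",v,np.array(s["tcp_rot"])[:2,:2].T@v, "tcp-c",np.array(s["position"][:2])-c)
```

```text
[ 0.6528 -0.0328  0.1106] [-3.001   1.9913  4.1483]
scene pan [ 0.62   -0.0106] err 0.0009734506562549122 485 handle ang -88.12912902937694 line 89.49698 447 maxreach 0.21902252136756664
need [ 0.0115 -0.0092] [-0.0146 -0.0013] tcp-c [ 0.0343 -0.0222]
```

View pics/s3.png

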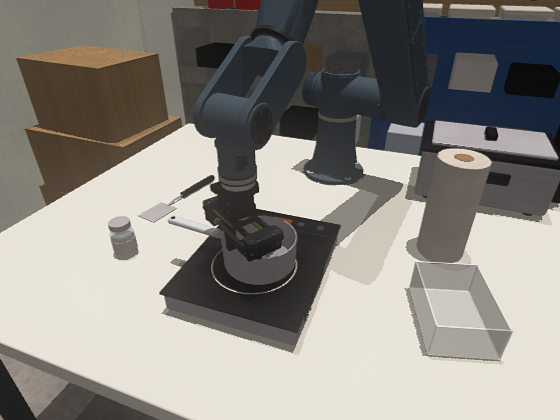

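The pan is now close to the ring, which shows on its near side around (255,280); about 14 mm remain. Pushing on.

apply_moves([
  {"x": -4,"y": -1,"z": 0,"rx": 0,"ry": 0,"rz": 0,"claw": 0},
  {"x": -8,"y": -1,"z": 0,"rx": 0,"ry": 0,"rz": 0,"claw": 0},
  {"x": -11,"y": -1,"z": 0,"rx": 0,"ry": 0,"rz": 0,"claw": 0},
  {"x": -13,"y": -1,"z": 0,"rx": 0,"ry": 0,"rz": 0,"claw": 0},
  {"x": -13,"y": -1,"z": 0,"rx": 0,"ry": 0,"rz": 0,"claw": 0},
  {"x": 15,"y": 0,"z": 0,"rx": 0,"ry": 0,"rz": 0,"claw": 0},
  {"x": 24,"y": 0,"z": 0,"rx": 0,"ry": 0,"rz": 0,"claw": 0},
  {"x": 24,"y": 0,"z": -62,"rx": 0,"ry": 0,"rz": 0,"claw": 0},
  {"x": 24,"y": 0,"z": -124,"rx": 0,"ry": 0,"rz": 0,"claw": 0},
  {"x": 24,"y": 0,"z": -150,"rx": 0,"ry": 0,"rz": 0,"claw": 0},
])

```text
time_s: 11.45
position: [0.6354, -0.0204, 0.2653]
tcp_rot: [[-0.835, 0.55, 0.01], [0.55, 0.835, -0.003], [-0.009, 0.003, -1.0]]
force: [-0.2, -0.1, -1.7]
opening: 1.004
grasp_force: 0.0
```

apply_moves([
  {"x": 80,"y": 190,"z": 0,"rx": 0,"ry": 0,"rz": 0,"claw": 0},
  {"x": 80,"y": 190,"z": 0,"rx": 0,"ry": 0,"rz": 0,"claw": 0},
  {"x": 80,"y": 190,"z": 0,"rx": 0,"ry": 0,"rz": 0,"claw": 0},
  {"x": 80,"y": 190,"z": 0,"rx": 0,"ry": 0,"rz": 0,"claw": 0},
  {"x": 80,"y": 190,"z": 0,"rx": 0,"ry": 0,"rz": 0,"claw": 0},
])

```text
time_s: 12.08
position: [0.6706, 0.1839, 0.2603]
tcp_rot: [[-0.836, 0.549, 0.001], [0.549, 0.836, -0.001], [-0.001, -0.0, -1.0]]
force: [0.0, -0.0, -0.6]
opening: 0.998
grasp_force: 0.0
```

Run:
```python
from h import *
s=read_state();print(s["position"],s["force"])
for n in("scene","top"):
    p,d=capture(n); q=p[95:245,200:360] if n=="top" else p[180:330,150:360]
    cv2.imwrite(f"pics/{n}4.png",cv2.resize(q[:,:,::-1],None,fx=3.5,fy=3.5)); np.save(n+"4d.npy",d); cv2.imwrite(f"pics/{n}4f.png",p[:,:,::-1])
    c,a=pan(n,p,d,(.628,-.018))
```

```text
[0.6706 0.1839 0.2603] [ 0.0311 -0.0228 -0.5742]
scene pan [ 0.6305 -0.0191] err 0.0008482668698520102 597 handle ang -88.31723021608458 line -89.878174 452 maxreach 0.22292076870849944
top pan [ 0.6274 -0.0185] err 0.0010509653083316736 318 handle ang -89.75028165845653 line -89.309685 372 maxreach 0.2211533271001944
```

View pics/top4.png

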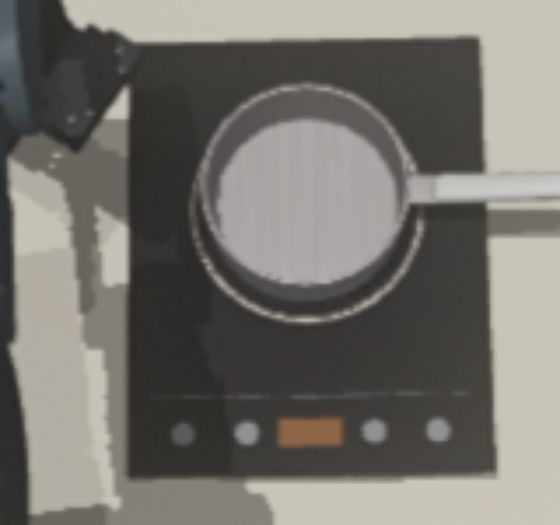

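View pics/scene4.png

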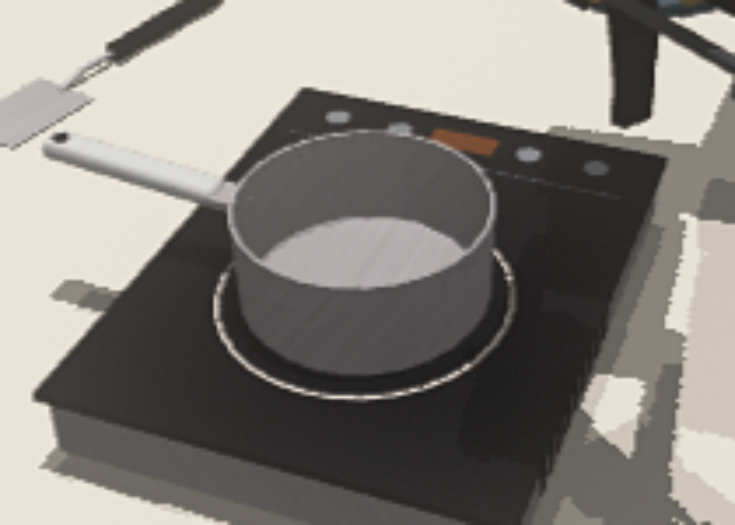

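The pan stands inside the ring with the line showing on every visible side (scene crop: ring edges at 214 and 515, pan wall 238 and 490), and the handle points right. One more check: fit the ring in the scene view for consistency.

Run:
```python
from h import *
for n,b in(("scene",(250,300,205,300)),("top",(160,192,250,325))):
    g=cv2.cvtColor(cv2.imread(f"pics/{n}4f.png"),cv2.COLOR_BGR2GRAY); w=plane(n,.06)
    th=cv2.morphologyEx(g,cv2.MORPH_TOPHAT,np.ones((7,7)))
    D=np.hypot(w[...,0]-.63,w[...,1]+.0198); M=(th>25)&(abs(D-.092)<.008); B=np.zeros_like(M); B[b[0]:b[1],b[2]:b[3]]=1
    P=w[M&B]; c,e=circ(P,.092); an=np.degrees(np.arctan2(P[:,1]-c[1],P[:,0]-c[0])); print(n,"ring",c[:2],e,len(P),an.min(),an.max())
# base edge of pan in scene: dark/grey boundary along rays from ring centre
n="scene"; d=np.load("scene4d.npy"); C=cloud(n,d)
W=C[(d>0)&(C[...,2]>.075)&(C[...,2]<.12)&(np.hypot(C[...,0]-.63,C[...,1]+.02)<.085)&(np.hypot(C[...,0]-.63,C[...,1]+.02)>.068)&((C[...,0]-.63)*.79+(C[...,1]+.02)*.3>.03)]
c,e=circ(W,.079); print("wall fit",c[:2],e,len(W))
# hob axis from long side edges (top)
g=cv2.imread("pics/top0.png",0); d=np.load("top0d.npy"); C=cloud("top",d); P=plane("top",.06)
m=((abs(C[...,2]-.06)<.012)&(g<90))
for col0 in (130,):
    L=[];Rr=[]
    for r in range(115,225):
        cs=np.flatnonzero(m[r,225:350])+225; L.append(P[r,cs.min(),:2]);Rr.append(P[r,cs.max(),:2])
    for S in(L,Rr):
        vx,vy,x,y=cv2.fitLine(np.array(S,np.float32),cv2.DIST_HUBER,0,.001,.001).ravel(); print("hob edge ang",np.degrees(np.arctan2(vy,vx)))
```

```text
scene ring [ 0.6292 -0.0199] 0.0013949750102657393 323 -98.60307254976209 144.26313923049906
top ring [ 0.6299 -0.0197] 0.0018418697420922725 225 -178.44173246592936 179.88486354345116
wall fit [ 0.6289 -0.0198] 0.0006551376548641769 1110
hob edge ang 1.409725
hob edge ang 1.109288
```

```bash
python3 -c "
from rig import *
print(hand_in())"
```

```text
the job is handed in; nothing more can be done
None
```

The saucepan stands centred on the ring to within about 2 mm, its handle points right to within about 1° of parallel with the hob's front edge, the gripper is clear of it, and I handed in at about 12 s.

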